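# Open the foil dispenser's counterweighted hood and load a new roll

### The job

Load the hair-foil dispenser: by its front crossbar, raise the counterweighted hood past its balance point and ease it, in control all the way, onto its back stop so that it rests open by itself, never letting it swing or drop and never forcing the sprung crossbar along the side arms, either way, with more than 15 N (3 mm on its springs). Then lay the full silver foil roll (not the thin cardboard core) into the cradle, down in both blue saddles, let go and leave the hood resting open. Leave everything else on the table where it is.

Things in the scene. Friction and masses are not known exactly. Their poses are not given: they have to be found in the camera images.
- dispenser: White foil dispenser fixed to the table. Origin: centre of its underside; x from the front (crossbar side) to the back (hinge side), y along crossbar and cradle, z up. Base plate 230 x 250 mm (x -120 to +110), 12 mm thick. Two cheeks at y=+-107, top z=137, carry the hinge.
- hood (a joint): Hood angle in rad: 0 shut (level, towards the robot), 1.7 open on its back stop (7 degrees past upright). Free hinge, little friction. Below the balance point (at 0.9 to 1.25) its weight holds it shut, up to about 2.5 N at the crossbar; beyond it the counterweights pull it open. Let go midway it falls too fast (limit 2 rad/s); within 0.05 rad of the stop it may be let go.
- hood_hinge (a point): Middle of the hinge axis: dispenser x=80, y=0, z=110 mm; axes as the dispenser's, axis along y. The hood: two aluminium side arms 6 x 16 mm at y=+-94, reaching 220 mm from the hinge, with a pink panel 4 mm thick between them from 30 to 105 mm. Two dark steel counterweight discs, 64 mm diameter, outside the cheeks turn with it.
- bar_slot (a point): Middle of the clamp slots in the side arms, on their centre line 190 mm from the hinge, moving with the hood (its z is up when shut). Red clamps (34 mm long, 24 mm high, at y=+-102) hold the crossbar within 20 mm of this point either way along the arms, 170 to 210 mm from the hinge: it differs each time, stays put, and is not measured: see it or feel for it.
- crossbar (a joint): The handle: round bar 14 mm thick, 188 mm long along y, black middle sleeve, between the red clamps on springs along the side arms. Value in m: 0 at rest, + pulled away from the hinge, - pushed towards it; 5 N per mm, stops at 6 mm. More than 3 mm (15 N) either way is an overload and fails. Pinching it is fine; it cannot spin and must slip round in the grip as the hood turns.
- cradle_seat (a point): Where the centre of the seated roll must be: dispenser x=-20, y=0, z=55 mm, axes as the dispenser's. Two blue 90-degree V saddles, 14 mm wide, at y=+-55; their slopes rise to about 51 mm above the table, 30 mm before and behind the centre line; free room between them for fingers. Grey end plates 162 mm apart inside (170 outside), 57 mm high, 70 mm long in x, leave the 150 mm roll 6 mm of play at each end.
- roll: The full foil roll: loose silver cylinder 44 mm diameter, 150 mm long, brown core rings on its ends, about 0.3 kg, lying on the table. Its own x axis runs along the roll.
- roll_center (a point): Centre of the full roll (22 mm above its underside).
- core_center (a point): Centre of the spent core, a bystander: brown cardboard tube 28 mm diameter, 150 mm long, lying on the table; it may lie in either of the two places where the roll can be.
- bowl: Bystander: black tint bowl, 120 mm wide, 55 mm high; origin centre of the underside.
- tube0: Bystander: red colour tube standing on its black cap, 44 mm wide, 150 mm high; origin centre of the underside.
- tube1: Bystander: second red colour tube, the same.
- tint_brush: Bystander: black tint brush lying flat, 140 mm long, 50 mm wide at the head, 12 mm high; origin near its head.
- comb: Bystander: yellow comb lying flat, 180 mm long, 6 mm high; origin at its middle.
- developer: Bystander: white bottle with blue label, 60 mm wide, 170 mm high; origin centre of the underside.
Not all that is in view belongs to the job. What is shaped like the roll but green or purple is not meant.

How it is judged:
By the outcome, as a careful person would: the job done as asked, in the order asked, and still so for the second after the job is handed in, with the robot touching nothing.
It also fails if it takes over 72 s, if anything falls off the work surface, if the arm or the gripper's body presses on something with over 40 N, if the wrist force passes 120 N, or if a joint passes its speed limit or range.

### The arm

A 7-joint arm with a two-finger parallel gripper is mounted at the origin on the work surface. World frame = base frame: x ahead of the robot, y to its left, z up, the work surface at z = 0. Lengths are in m, angles in rad, forces in N, time in s.
With the tool pointing down it reaches from about 0.4 to 0.875 m from the base axis. Payload 19.3 kg.
Tool frame: the origin (TCP) lies midway between the tips of the shut fingers; the grasp point (between the pads) lies 19 mm behind it; x points along the fingers, y is the direction in which the jaws open and shut, and the axes are right-handed (so a half turn about x gives the same grasp; the last joint's range is limited). The gripper opens to 85 mm and grips with 20 to 120 N. Pads are 22 mm wide; open, the fingers measure 114 mm over their backs; the gripper's body (76 mm by 85 mm) begins 54 mm behind the grasp point. The pads swing forward as they close: fully open they stand 13 mm farther back than shut.
Start: joints at [-1.306, 0.521, -0.036, 1.599, 0.021, 1.021, -0.113], TCP at [0.205, 0.59, 0.231] pointing down, gripper open.
Joint ranges: [-2.91, 2.91], [-0.3, 2.13], [-1.5, 1.42], [0.17, 2.43], [-1.26, 4.41], [0.16, 1.93], [-2.52, 2.52]. Speed limits (rad/s): [1.89, 1.89, 2.39, 2.39, 3.01, 3.01, 3.01].

### API

Orientations are given as [roll, pitch, yaw] about the fixed x, y, z axes, in that order (R = Rz(yaw) Ry(pitch) Rx(roll)).
In Python, from workcell import telemetry, vision, workorder gives the robot as it stands. The module is installed in compiled form; this text tells all that it offers.
- The arm moves only by the tool play_rows, never from a script. Its argument "deltas" is a list of rows, each a list of 7 numbers: the shift along the world's x, y, z in mm, then the turn, a rotation vector about the world's x, y, z in degrees, then the finger opening in mm, from 0 to 85.4. In form: [[x, y, z, wx, wy, wz, jaw], ...]. A call has 1 to 8 rows; each row shifts and turns the commanded pose from where the row before left it; what a row does not reach is not made up. A row lasts 1/8 s, in which the tool goes at most 62.5 mm and 10.7 degrees, less where a joint would pass 70% of its speed; a pose out of reach is approached as far as the arm can. A call with a gripper value outside its range is refused whole. The fingers move at their own pace and stop on an object; "grip_force" is the grip in N (left out, the last holds). Time passes only in rows, so rows that do not move let the fingers close. It gives the time, the measured TCP pose, the force and the opening at its end, in the units of the state.
- telemetry.observe(): the state, without advancing time (a new reading comes with each control period).
- vision.grab_frame(name): name is "side" or "top" or "wrist"; returns the picture (400x640x3 uint8, red, green, blue); there is no depth.
- vision.camera_info(name): a dict with "mtx" (3x3 intrinsics, pixels), "rvec" (rotation vector, rad) and "tvec" (3), from world to camera coordinates, as OpenCV has them. Camera axes: x right, y down, z forward; pixel columns grow to the right and rows downward; lengths in m; the calibration is good to about 2 mm. A picture is of the moment at which its call begins: read the wrist's pose just before it. camera_info takes no time and is no camera call; for the wrist camera it gives the pose at the moment of the call.
- workorder.job_done(): hands the job in, once; it reports no verdict.
The state is a dict: "clock": time; "qpos": joint angles; "qd": joint speeds; "joint_efforts": joint torques, N m; "position": TCP position; "tool_rot": TCP orientation; "force": force on the tool from outside, world axes, zero at the start; "moment": the same for the moment, N m; "grip_width": finger opening in m.
Only numpy, scipy, OpenCV 4.12 (cv2) and the standard library are available. Lean on these libraries where they do the work, as an engineer would, in place of code of your own. Each camera call takes 0.05 s, during which the arm holds its last target. There are 200 camera calls.

## Working session

There is one attempt and no reset: what is moved stays moved. The work goes in short steps, Python scripts to look and compute and a tool call to move; the robot and the scene stay as the last step left them, time stands still between calls to the robot, and variables do not carry over. Pictures are saved under pics/ and viewed, about 8 in all and at most 12, crops included, and the job is handed in when it is done.

Besides the shell and the picture viewer there is one more tool, called after "Request:" in YAML: its name, and indented under it one key for each argument. play_rows: Moves the arm, as the interface text tells. Its arguments: {"type":"object","properties":{"deltas":{"type":"array","items":{"type":"array","items":{"type":"number"}}},"grip_force":{"type":"number"}},"required":["deltas"]}

```bash
mkdir -p pics
cat > h.py <<'E'
import numpy as np, cv2
from workcell import telemetry, vision, workorder
def cam(n):
    c=vision.camera_info(n); return np.array(c["mtx"],float),np.array(c["rvec"],float).reshape(3),np.array(c["tvec"],float).reshape(3)
def ray(n,u,v,c=None):
    K,r,t=c or cam(n); R=cv2.Rodrigues(r)[0]
    d=R.T@np.linalg.inv(K)@np.array([u,v,1.]); return -R.T@t,d
def onz(n,u,v,z,c=None):
    o,d=ray(n,u,v,c); return o+d*(z-o[2])/d[2]
def proj(n,P,c=None):
    K,r,t=c or cam(n); return cv2.projectPoints(np.atleast_2d(np.array(P,float)),r,t,K,None)[0][:,0]
def save(n,f,crop=None,s=1):
    im=vision.grab_frame(n)[:,:,::-1].copy(); cv2.imwrite(f"pics/raw_{f}.png",im)
    if crop: im=im[crop[1]:crop[3],crop[0]:crop[2]]
    cv2.imwrite(f"pics/{f}.png",cv2.resize(im,None,fx=s,fy=s,interpolation=cv2.INTER_CUBIC))
E
python3 - <<'E'
from h import *
save("top","top0",s=1.25); save("side","side0",s=1.25)
for n in("top","side"):
    K,r,t=cam(n);R=cv2.Rodrigues(r)[0];print(n,K[0,0],-R.T@t,R[2])
print(telemetry.observe())
E
```

```text
top 454.7939852873543 [ 0.23070053 -0.02386282  1.52819007] [ 0.19200481  0.02355343 -0.9811113 ]
side 515.6297342525132 [-0.08934333 -1.15854811  1.31082207] [ 0.32356439  0.65225313 -0.68547206]
{'clock': 0.1, 'qpos': array([-1.30624215,  0.52198102, -0.03629452,  1.5998996 ,  0.02119859,
        1.02111071, -0.11278329]), 'qd': array([ 0.00048526, -0.00267521,  0.00052737, -0.00175336, -0.00165821,
       -0.00070602, -0.00027167]), 'joint_efforts': array([ 4.90279650e-03, -9.28485131e+01,  1.98547840e+00, -3.70529938e+01,
        1.83544244e-02,  5.44884300e-03, -4.47652872e-05]), 'position': array([0.20529137, 0.5900243 , 0.23078548]), 'tool_rot': array([-1.4868229 ,  1.56978244, -1.82160155]), 'force': array([-1.16744528, -0.69445542,  0.63328651]), 'moment': array([ 0.04388533, -0.01148858, -0.00646254]), 'grip_width': 0.08526654096336227}
```

View pics/top0.png

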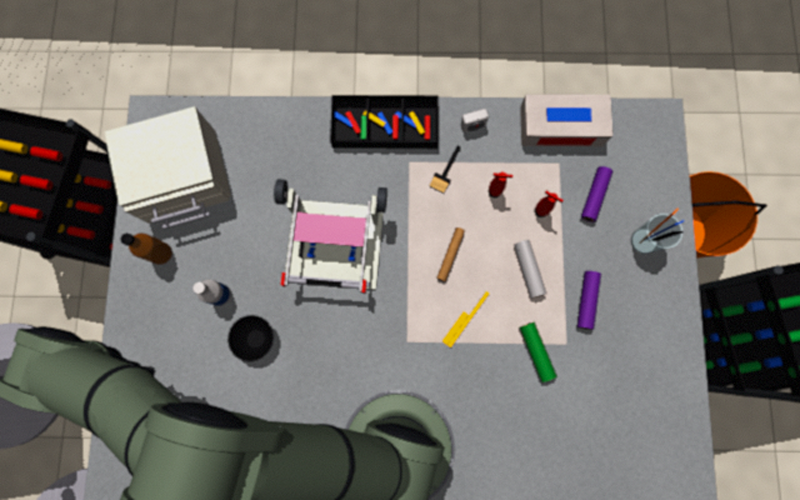

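View pics/side0.png

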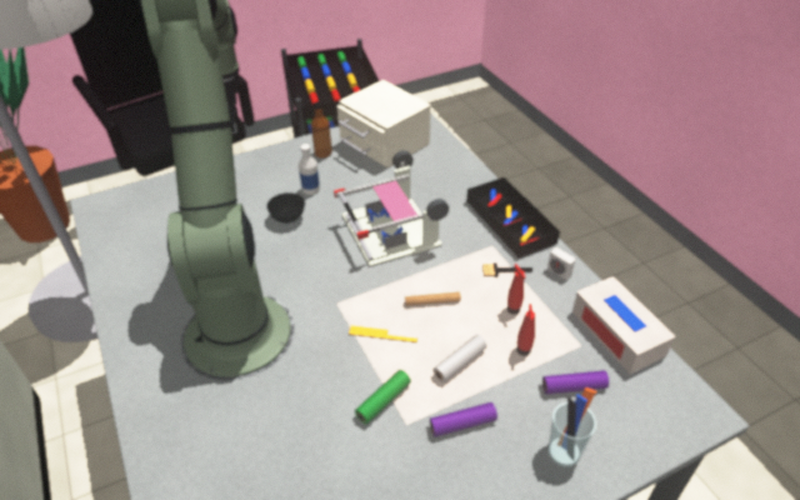

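Top view: the dispenser is around view px (335,245), with its red clamps near (284,280) and (366,290). The silver roll is at (530,268) and the brown core, which is thinner, at (451,254). The green and purple cylinders are decoys. Next are enlarged crops.

Run:
```python
import cv2
im=cv2.imread("pics/raw_top0.png")
cv2.imwrite("pics/c1.png",cv2.resize(im[130:255,210:450],None,fx=3.3333,fy=3.3333,interpolation=cv2.INTER_CUBIC))
a=cv2.resize(im[140:250,215:320],None,fx=5.2,fy=5.2,interpolation=cv2.INTER_CUBIC)
im=cv2.imread("pics/raw_side0.png")
cv2.imwrite("pics/c2.png",cv2.resize(im[110:220,250:400],None,fx=5.3333,fy=5.3333,interpolation=cv2.INTER_CUBIC))
```

```text
(no output)
```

View pics/c1.png

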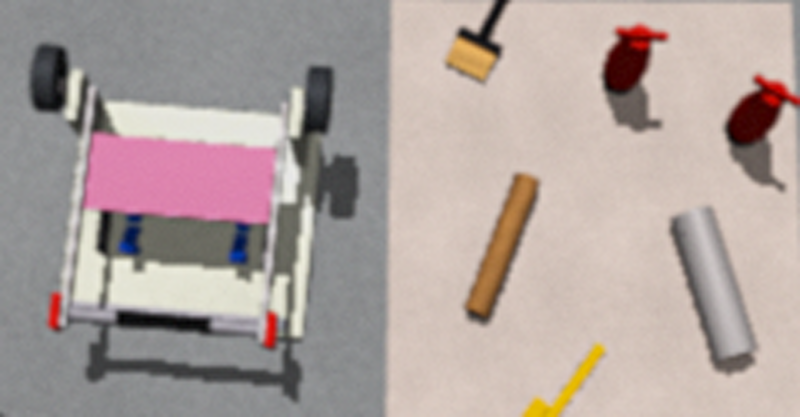

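View pics/c2.png

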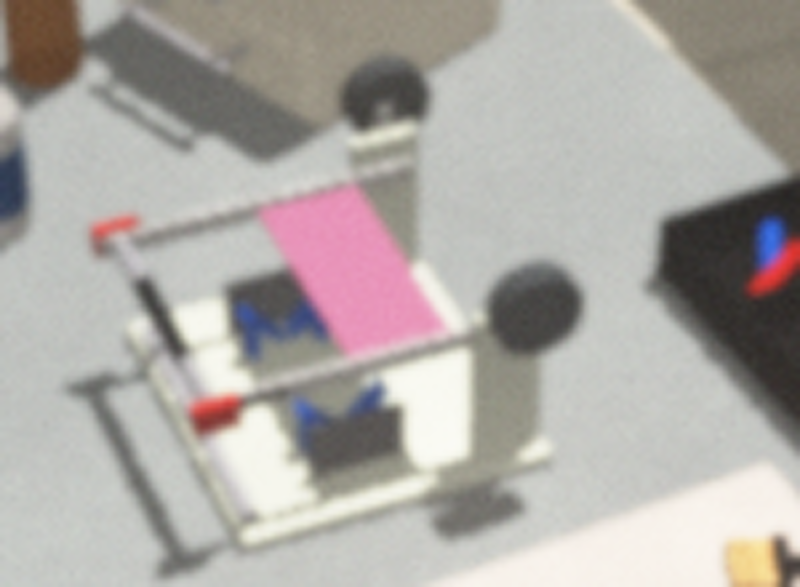

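Top crop: the silver roll runs from c1 px (692,217) to (735,355) and is thicker than the brown core (525,180)-(480,315). It is the roll meant: silver, about 44 mm thick, with the green and purple ones off the mat. I'll fit the dispenser pose and bar distance from the corners in both views.

```bash
cat > fit.py <<'E'
from h import *
from scipy.optimize import least_squares
T=lambda a:np.array(a,float)/3.3333+[210,130]
S=lambda a:np.array(a,float)/5.3333+[250,110]
B='B'
obs=[("top",T((92,134)),(50,91,112)),("top",T((278,148)),(50,-91,112)),("top",T((84,206)),(-25,91,112)),("top",T((270,222)),(-25,-91,112)),
("top",T((165,319)),(B,0,114)),("top",T((55,311)),(B,102,119)),("top",T((271,329)),(B,-102,119)),
("top",T((302,338)),(-120,-125,12)),
("side",S((352,185)),(50,91,112)),("side",S((447,330)),(50,-91,112)),("side",S((262,210)),(-25,91,112)),("side",S((345,356)),(-25,-91,112)),
("side",S((240,533)),(-120,-125,12)),("side",S((130,325)),(-120,125,12)),("side",S((552,446)),(110,-125,12)),
("side",S((162,315)),(B,0,113)),("side",S((215,412)),(B,-105,112)),("side",S((115,232)),(B,-0+100,112))]
C={n:cam(n) for n in("top","side")}
def W(p,q):
    q=np.array([80-p[3] if a=='B' else a for a in q],float)/1000
    c,s=np.cos(p[2]),np.sin(p[2]); return np.array([p[0]+c*q[0]-s*q[1],p[1]+s*q[0]+c*q[1],q[2]])
f=lambda p:np.concatenate([proj(n,W(p,q),C[n])[0]-u for n,u,q in obs])
r=least_squares(f,[.6,.17,0,190],x_scale=[.1,.1,.1,10],loss='soft_l1')
if __name__=="__main__":
    p=r.x; print(p,np.degrees(p[2])); 
    for (n,u,q),e in zip(obs,f(p).reshape(-1,2)): print(n,q,e.round(1))
    print("bar",W(p,('B',0,110)),"seat",W(p,(-20,0,55)),"hinge",W(p,(80,0,110)))
    a,b=onz("top",*T((692,217)),.022),onz("top",*T((735,355)),.022)
    print("roll ends",a,b,(a+b)/2,np.linalg.norm(a-b),np.degrees(np.arctan2(*(a-b)[1::-1])))
    for n in("core",):
        a,b=onz("top",*T((525,180)),.014),onz("top",*T((480,315)),.014);print(n,a,b,np.linalg.norm(a-b))
E
python3 fit.py
python3 - <<'E'
from h import *
from scipy.spatial.transform import Rotation as Ro
s=telemetry.observe();R=Ro.from_euler('xyz',s['tool_rot']).as_matrix();print(R.round(3))
E
```

```text
[ 5.35682575e-01  1.81778555e-01 -7.51475463e-02  2.06085818e+02] -4.305637243818424
top (50, 91, 112) [-0.2 -0.7]
top (50, -91, 112) [ 0.1 -0.1]
top (-25, 91, 112) [-0.8  0.4]
top (-25, -91, 112) [0.1 0.5]
top ('B', 0, 114) [-0.6  0.3]
top ('B', 102, 119) [-0.1 -0.4]
top ('B', -102, 119) [-0.2  0. ]
top (-120, -125, 12) [-0.1  0. ]
side (50, 91, 112) [ 0.3 -0.7]
side (50, -91, 112) [1.4 0.5]
side (-25, 91, 112) [-1.2 -0.6]
side (-25, -91, 112) [1.2 1. ]
side (-120, -125, 12) [0.3 1.4]
side (-120, 125, 12) [-1.2 -0.9]
side (110, -125, 12) [-0.   0.7]
side ('B', 0, 113) [0.1 0.4]
side ('B', -105, 112) [0.1 0.4]
side ('B', 100, 112) [0.2 0.4]
bar [0.4099526  0.19124468 0.11      ] seat [0.51573902 0.18328009 0.055     ] hinge [0.6154568  0.17577241 0.11      ]
roll ends [ 0.53374952 -0.32538132  0.022     ] [ 0.39490689 -0.36423831  0.022     ] [ 0.46432821 -0.34480981  0.022     ] 0.1441774634348998 15.634997721683963
core [ 0.57171433 -0.15820869  0.014     ] [ 0.43227427 -0.11252305  0.014     ] 0.14673345433223356
[[-0.     0.329  0.944]
 [-0.001  0.944 -0.329]
 [-1.    -0.001  0.   ]]
```

The fit is good (residuals about 1 px). The bar sits 206 mm from the hinge, at world (0.410, 0.191, 0.110). The roll measures 144 mm of its 150, and core 147. I'm moving above the bar with the jaws along dispenser x.

Request:
play_rows:
  deltas:
    - [13,-25,0,0,0,-4.7,70]
    - [13,-25,0,0,0,-4.7,70]
    - [13,-25,0,0,0,-4.7,70]
    - [13,-25,0,0,0,-4.7,70]
    - [13,-25,0,0,0,-4.7,70]
    - [13,-25,0,0,0,-4.7,70]
    - [13,-25,0,0,0,-4.7,70]
    - [13,-25,0,0,0,-4.7,70]

```text
clock: 1.1
position: [0.3101, 0.3888, 0.2313]
tool_rot: [-2.452, 1.571, 2.836]
force: [0.0, 1.0, -0.1]
grip_width: 0.0695
```

Request:
play_rows:
  deltas:
    - [13,-25,0,0,0,-4.7,60]
    - [13,-25,0,0,0,-4.7,60]
    - [13,-25,0,0,0,-4.7,60]
    - [13,-25,0,0,0,-4.7,60]
    - [13,-25,0,0,0,-4.7,60]
    - [13,-25,0,0,0,-4.7,60]
    - [12,-25,0,0,0,-4.7,60]
    - [12,-25,0,0,0,-4.7,60]

```text
clock: 2.1
position: [0.4121, 0.1886, 0.2313]
tool_rot: [2.934, 1.571, 1.282]
force: [1.0, 0.0, 0.2]
grip_width: 0.0599
```

```bash
cat > pose.py <<'E'
from h import *
from scipy.spatial.transform import Rotation as Ro
def st():
    s=telemetry.observe();R=Ro.from_euler('xyz',s['tool_rot']).as_matrix()
    print("t",round(s['clock'],2),"p",(s['position']*1e3).round(1),"jawyaw",np.degrees(np.arctan2(R[1,1],R[0,1])).round(2),"x",R[:,0].round(4),"F",s['force'].round(2),"M",s['moment'].round(2),"w",round(s['grip_width']*1e3,1))
    return s,R
E
python3 - <<'E'
from pose import *
s,R=st(); print(s['qpos'].round(2))
c=cam("wrist"); save("wrist","w1",s=1.25); print(c)
from fit import r,W
p=r.x
for q in [('B',0,110),('B',94,110),('B',-94,110),(-25,91,112),(-25,-91,112)]: print(q,proj("wrist",W(p,q),c)*1.25)
E
```

```text
t 2.1 p [412.1 188.6 231.3] jawyaw -4.7 x [ 0.  0. -1.] F [0.99 0.03 0.22] M [ 0.05  0.01 -0.  ] w 59.9
[-0.88  0.26  0.39  2.05 -0.13  0.85 -0.5 ]
(array([[286.54007983,   0.        , 316.63754807],
       [  0.        , 286.54007983, 201.08023957],
       [  0.        ,   0.        ,   1.        ]]), array([-2.85771727,  0.11661347,  0.01574334]), array([-0.39524798,  0.1769272 ,  0.43953053]))
('B', 0, 110) [[392.94562764 241.18950374]]
('B', 94, 110) [[391.77310408 108.47275754]]
('B', -94, 110) [[393.91250315 350.62915549]]
(-25, 91, 112) [[539.88016354 111.87558839]]
(-25, -91, 112) [[516.5786305 348.0089329]]
```

View pics/w1.png

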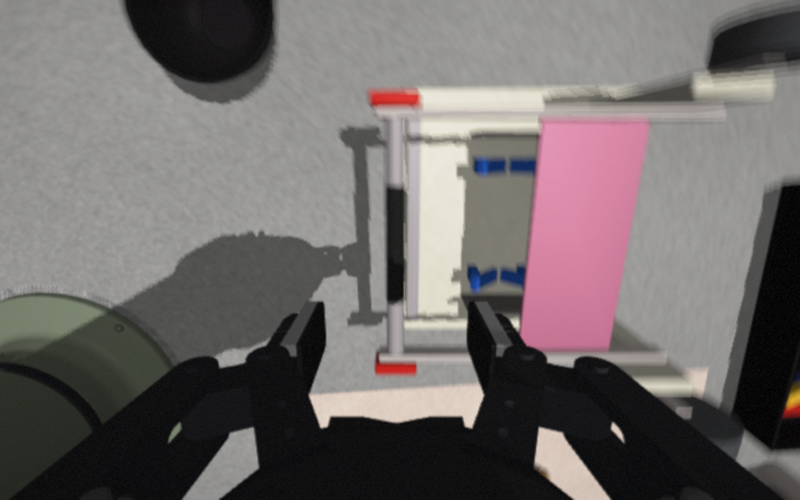

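Wrist view: the bar's sleeve is centred at px (396,243), against a predicted 393, so the whole dispenser sits about 2 mm further in x. The bar is at x≈0.412, straight under the TCP. I'm descending and closing loosely.

Request:
play_rows:
  deltas:
    - [0,0,-25,0,0,0,50]
    - [0,0,-30,0,0,0,50]
    - [0,0,-30,0,0,0,50]
    - [0,0,-30,0,0,0,50]
    - [0,0,-20,0,0,0,50]
    - [0,0,-6,0,0,0,50]
    - [0,0,0,0,0,0,20]
    - [0,0,0,0,0,0,20]
  grip_force: 20

```text
clock: 3.15
position: [0.4118, 0.1904, 0.091]
tool_rot: [2.234, 1.57, 0.586]
force: [-0.7, -0.2, -0.3]
grip_width: 0.02
```

Request:
play_rows:
  deltas:
    - [0,0,0,0,0,0,18]
    - [0,0,0,0,0,0,18]
    - [0,0,0,0,0,0,18]

```text
clock: 3.52
position: [0.4114, 0.1904, 0.0905]
tool_rot: [2.469, 1.571, 0.821]
force: [-0.8, -0.0, -0.6]
grip_width: 0.0181
```

```bash
python3 -c "
from pose import *
st()"
```

```text
t 3.52 p [411.4 190.4  90.5] jawyaw -4.38 x [ 2.e-04  2.e-04 -1.e+00] F [-0.76 -0.03 -0.65] M [-0.03 -0.06 -0.06] w 18.1
```

Request:
play_rows:
  deltas:
    - [0,0,0,0,0,0,16]
    - [0,0,0,0,0,0,15]
    - [0,0,0,0,0,0,12]
    - [0,0,0,0,0,0,10]
    - [0,0,0,0,0,0,10]
    - [0,0,0,0,0,0,10]
  grip_force: 20

```text
clock: 4.28
position: [0.4112, 0.1903, 0.0903]
tool_rot: [-1.442, 1.571, -3.089]
force: [-4.4, 0.2, 4.0]
grip_width: 0.0131
```

```bash
python3 -c "
from pose import *
for i in range(2):
  st(); vision.grab_frame('top')
R=205.5
import numpy as np
for a in np.arange(0,1.75,.1): print(round(a,2),(R*(1-np.cos(a))).round(1),(R*np.sin(a)).round(1))
"
```

```text
t 4.28 p [411.2 190.3  90.3] jawyaw -4.38 x [-3.e-04 -0.e+00 -1.e+00] F [-4.4   0.24  3.97] M [0.18 0.82 0.04] w 13.1
t 4.33 p [411.3 190.3  90.3] jawyaw -4.38 x [-2.e-04 -0.e+00 -1.e+00] F [-3.61 -0.24  4.19] M [0.15 0.9  0.03] w 13.1
0.0 0.0 0.0
0.1 1.0 20.5
0.2 4.1 40.8
0.3 9.2 60.7
0.4 16.2 80.0
0.5 25.2 98.5
0.6 35.9 116.0
0.7 48.3 132.4
0.8 62.3 147.4
0.9 77.8 161.0
1.0 94.5 172.9
1.1 112.3 183.1
1.2 131.0 191.5
1.3 150.5 198.0
1.4 170.6 202.5
1.5 191.0 205.0
1.6 211.5 205.4
1.7 232.0 203.8
```

The bar is held. It reads −4 N in x, about 0.8 mm towards the hinge. I'm starting the lift with a small correction.

Request:
play_rows:
  deltas:
    - [-0.5,0,2,0,0,0,10]
    - [-0.2,0,4,0,0,0,10]
    - [0.2,0,4.5,0,0,0,10]
    - [0.3,0,5,0,0,0,10]
    - [0.4,0,5,0,0,0,10]

```text
clock: 5.0
position: [0.4116, 0.1902, 0.1112]
tool_rot: [1.983, 1.571, 0.336]
force: [-0.9, 0.8, -2.2]
grip_width: 0.013
```

```bash
cat > hood.py <<'E'
from pose import *
import sys
# hinge xz in TCP terms (bar = TCP+19mm up); local x axis along yaw -4.3
ax=np.array([np.cos(np.radians(-4.3)),np.sin(np.radians(-4.3))])
O=np.array([.4104,.1903]); Rr=206.
def go(n,step,rho_corr=0,z0=90.5,R=Rr):
    s,_=st(); P=s['position']*1e3; lx=(P[:2]-O*1e3)@ax; lat=(P[:2]-O*1e3)@[-ax[1],ax[0]]; z=P[2]-z0
    th=np.arctan2(z,R-lx); rad=np.hypot(z,R-lx); u=np.array([-np.cos(th),np.sin(th)])
    Fl=np.array([s['force'][:2]@ax,s['force'][2]]); tg=np.array([np.sin(th),np.cos(th)])
    print("theta %.3f rad %.2f lat %.2f | Fradial(on tool) %.2f -> bar offset %.2f mm ; Ftang %.2f"%(th,rad,lat,Fl@u,-Fl@u/5,Fl@tg))
    cur=rad
    for i in range(n):
        a0=th+i*step;a1=a0+step; r0=cur+rho_corr*i/n; r1=cur+rho_corr*(i+1)/n
        d=np.array([-r1*np.cos(a1)+r0*np.cos(a0), r1*np.sin(a1)-r0*np.sin(a0)]); xy=d[0]*ax
        print([round(float(xy[0]),1),round(float(xy[1]),1),round(float(d[1]),1)])
a=[float(x) for x in sys.argv[1:]]
go(int(a[0]),a[1],a[2] if len(a)>2 else 0)
E
python3 hood.py 8 0.025
```

```text
t 5.0 p [411.6 190.2 111.2] jawyaw -4.39 x [ 1.e-04  0.e+00 -1.e+00] F [-0.88  0.77 -2.19] M [0.23 0.48 0.06] w 13.0
theta 0.101 rad 205.80 lat 0.04 | Fradial(on tool) 0.71 -> bar offset -0.14 mm ; Ftang -2.27
[0.6, -0.0, 5.1]
[0.7, -0.1, 5.1]
[0.8, -0.1, 5.1]
[1.0, -0.1, 5.1]
[1.1, -0.1, 5.0]
[1.2, -0.1, 5.0]
[1.3, -0.1, 5.0]
[1.5, -0.1, 4.9]
```

Request:
play_rows:
  deltas:
    - [0.6,0,5.1,0,0,0,10]
    - [0.7,-0.1,5.1,0,0,0,10]
    - [0.8,-0.1,5.1,0,0,0,10]
    - [1.0,-0.1,5.1,0,0,0,10]
    - [1.1,-0.1,5.0,0,0,0,10]
    - [1.2,-0.1,5.0,0,0,0,10]
    - [1.3,-0.1,5.0,0,0,0,10]
    - [1.5,-0.1,4.9,0,0,0,10]

```text
clock: 6.0
position: [0.4198, 0.1896, 0.1514]
tool_rot: [-1.673, 1.571, 2.963]
force: [-3.9, 1.8, -1.7]
grip_width: 0.0132
```

```bash
python3 hood.py 8 0.025
```

```text
t 6.0 p [419.8 189.6 151.4] jawyaw -4.38 x [-2.e-04  0.e+00 -1.e+00] F [-3.9   1.82 -1.66] M [0.55 0.93 0.06] w 13.2
theta 0.301 rad 205.82 lat 0.02 | Fradial(on tool) 3.35 -> bar offset -0.67 mm ; Ftang -2.78
[1.6, -0.1, 4.9]
[1.7, -0.1, 4.9]
[1.8, -0.1, 4.8]
[1.9, -0.1, 4.8]
[2.1, -0.2, 4.7]
[2.2, -0.2, 4.7]
[2.3, -0.2, 4.6]
[2.4, -0.2, 4.5]
```

Request:
play_rows:
  deltas:
    - [1.4,0,5.0,0,0,0,10]
    - [1.5,0.1,5.0,0,0,0,10]
    - [1.7,0.1,4.9,0,0,0,10]
    - [1.8,0.1,4.8,0,0,0,10]
    - [2.0,0,4.8,0,0,0,10]
    - [2.1,0,4.7,0,0,0,10]
    - [2.3,0,4.6,0,0,0,10]
    - [2.4,0,4.5,0,0,0,10]

```text
clock: 7.0
position: [0.4348, 0.1888, 0.1895]
tool_rot: [-0.517, 1.569, -2.165]
force: [-4.8, -7.1, -0.0]
grip_width: 0.0132
```

```bash
python3 hood.py 8 0.025
```

```text
t 7.0 p [434.8 188.8 189.5] jawyaw -4.43 x [-9.0e-04 -1.4e-03 -1.0e+00] F [-4.82 -7.07 -0.04] M [-1.59  1.07  0.07] w 13.2
theta 0.499 rad 206.79 lat 0.33 | Fradial(on tool) 3.74 -> bar offset -0.75 mm ; Ftang -2.08
[2.5, -0.2, 4.5]
[2.6, -0.2, 4.4]
[2.7, -0.2, 4.4]
[2.9, -0.2, 4.3]
[3.0, -0.2, 4.2]
[3.1, -0.2, 4.2]
[3.2, -0.2, 4.1]
[3.3, -0.2, 4.0]
```

```bash
python3 hood.py 8 0.025 1.2 | tail -8
```

```text
[2.4, -0.2, 4.6]
[2.5, -0.2, 4.5]
[2.6, -0.2, 4.5]
[2.7, -0.2, 4.4]
[2.8, -0.2, 4.3]
[3.0, -0.2, 4.3]
[3.1, -0.2, 4.2]
[3.2, -0.2, 4.1]
```

Request:
play_rows:
  deltas:
    - [2.2,-0.4,4.7,0,0,0,10]
    - [2.4,-0.3,4.6,0,0,0,10]
    - [2.6,-0.2,4.5,0,0,0,10]
    - [2.7,-0.2,4.4,0,0,0,10]
    - [2.8,-0.2,4.3,0,0,0,10]
    - [3.0,-0.2,4.3,0,0,0,10]
    - [3.1,-0.2,4.2,0,0,0,10]
    - [3.2,-0.2,4.1,0,0,0,10]

```text
clock: 8.0
position: [0.4571, 0.1871, 0.2247]
tool_rot: [-0.306, 1.57, -1.954]
force: [-4.3, -5.7, 0.4]
grip_width: 0.013
```

```bash
python3 hood.py 8 0.025 0.8
```

```text
t 8.0 p [457.1 187.1 224.7] jawyaw -4.42 x [-4.e-04 -1.e-03 -1.e+00] F [-4.26 -5.72  0.43] M [-1.14  0.92  0.1 ] w 13.0
theta 0.701 rad 208.26 lat 0.33 | Fradial(on tool) 3.20 -> bar offset -0.64 mm ; Ftang -2.13
[3.3, -0.2, 4.0]
[3.4, -0.3, 3.9]
[3.5, -0.3, 3.8]
[3.6, -0.3, 3.7]
[3.7, -0.3, 3.7]
[3.8, -0.3, 3.6]
[3.9, -0.3, 3.5]
[4.0, -0.3, 3.4]
```

```bash
python3 hood.py 8 0.025 1.6|tail -8
```

```text
[3.2, -0.2, 4.1]
[3.4, -0.3, 4.0]
[3.5, -0.3, 3.9]
[3.6, -0.3, 3.8]
[3.7, -0.3, 3.7]
[3.7, -0.3, 3.6]
[3.8, -0.3, 3.6]
[3.9, -0.3, 3.5]
```

Request:
play_rows:
  deltas:
    - [3.2,-0.4,4.1,0,0,0,10]
    - [3.4,-0.4,4.0,0,0,0,10]
    - [3.5,-0.3,3.9,0,0,0,10]
    - [3.6,-0.3,3.8,0,0,0,10]
    - [3.7,-0.3,3.7,0,0,0,10]
    - [3.7,-0.3,3.6,0,0,0,10]
    - [3.8,-0.3,3.6,0,0,0,10]
    - [3.9,-0.3,3.5,0,0,0,10]

```text
clock: 9.0
position: [0.486, 0.1849, 0.2551]
tool_rot: [0.28, 1.57, -1.367]
force: [-4.2, -3.7, 1.9]
grip_width: 0.0135
```

```bash
python3 hood.py 8 0.02 1.2
```

```text
t 9.0 p [486.  184.9 255.1] jawyaw -4.41 x [ 1.e-04 -3.e-04 -1.e+00] F [-4.18 -3.74  1.95] M [-0.71  0.88  0.03] w 13.5
theta 0.902 rad 209.84 lat 0.33 | Fradial(on tool) 3.94 -> bar offset -0.79 mm ; Ftang -1.84
[3.2, -0.2, 2.7]
[3.3, -0.2, 2.6]
[3.3, -0.3, 2.6]
[3.4, -0.3, 2.5]
[3.4, -0.3, 2.4]
[3.5, -0.3, 2.4]
[3.5, -0.3, 2.3]
[3.6, -0.3, 2.2]
```

Request:
play_rows:
  deltas:
    - [3.1,-0.3,2.8,0,0,0,10]
    - [3.2,-0.3,2.8,0,0,0,10]
    - [3.3,-0.3,2.7,0,0,0,10]
    - [3.3,-0.3,2.6,0,0,0,10]
    - [3.4,-0.3,2.5,0,0,0,10]
    - [3.4,-0.3,2.4,0,0,0,10]
    - [3.5,-0.3,2.4,0,0,0,10]
    - [3.5,-0.3,2.3,0,0,0,10]

```text
clock: 10.0
position: [0.5128, 0.183, 0.2753]
tool_rot: [2.108, 1.571, 0.461]
force: [-1.1, -3.6, 0.3]
grip_width: 0.0131
```

```bash
python3 hood.py 8 0.02 1.2
```

```text
t 10.0 p [512.8 183.  275.3] jawyaw -4.38 x [ 1.e-04  1.e-04 -1.e+00] F [-1.08 -3.55  0.33] M [-0.68  0.53  0.08] w 13.1
theta 1.061 rad 211.78 lat 0.41 | Fradial(on tool) 0.69 -> bar offset -0.14 mm ; Ftang -0.55
[3.6, -0.3, 2.2]
[3.7, -0.3, 2.1]
[3.7, -0.3, 2.0]
[3.8, -0.3, 1.9]
[3.8, -0.3, 1.9]
[3.8, -0.3, 1.8]
[3.9, -0.3, 1.7]
[3.9, -0.3, 1.6]
```

Request:
play_rows:
  deltas:
    - [3.6,-0.3,2.1,0,0,0,10]
    - [3.7,-0.3,2.0,0,0,0,10]
    - [3.7,-0.3,2.0,0,0,0,10]
    - [3.8,-0.4,1.9,0,0,0,10]
    - [3.8,-0.4,1.8,0,0,0,10]
    - [3.8,-0.4,1.7,0,0,0,10]
    - [3.9,-0.4,1.6,0,0,0,10]
    - [3.9,-0.4,1.6,0,0,0,10]

```text
clock: 11.0
position: [0.543, 0.1806, 0.29]
tool_rot: [2.954, 1.57, 1.307]
force: [-1.1, 4.2, 1.3]
grip_width: 0.0136
```

```bash
python3 hood.py 8 0.02 0.5
```

```text
t 11.0 p [543.  180.6 290. ] jawyaw -4.36 x [ 2.e-04  7.e-04 -1.e+00] F [-1.07  4.18  1.29] M [0.77 0.33 0.09] w 13.6
theta 1.220 rad 212.50 lat 0.27 | Fradial(on tool) 1.69 -> bar offset -0.34 mm ; Ftang -0.85
[4.0, -0.3, 1.5]
[4.0, -0.3, 1.4]
[4.0, -0.3, 1.3]
[4.1, -0.3, 1.2]
[4.1, -0.3, 1.2]
[4.1, -0.3, 1.1]
[4.1, -0.3, 1.0]
[4.1, -0.3, 0.9]
```

Request:
play_rows:
  deltas:
    - [4.0,-0.2,1.5,0,0,0,10]
    - [4.0,-0.2,1.4,0,0,0,10]
    - [4.0,-0.3,1.3,0,0,0,10]
    - [4.1,-0.3,1.2,0,0,0,10]
    - [4.1,-0.3,1.2,0,0,0,10]
    - [4.1,-0.3,1.1,0,0,0,10]
    - [4.1,-0.3,1.0,0,0,0,10]
    - [4.1,-0.3,0.9,0,0,0,10]

```text
clock: 12.0
position: [0.5754, 0.1778, 0.2995]
tool_rot: [-0.612, 1.571, -2.259]
force: [-0.3, 4.6, 2.2]
grip_width: 0.0133
```

```bash
python3 hood.py 8 0.02 0.3
```

```text
t 12.0 p [575.4 177.8 299.5] jawyaw -4.39 x [-1.e-04 -1.e-04 -1.e+00] F [-0.26  4.63  2.18] M [ 0.96  0.24 -0.  ] w 13.3
theta 1.379 rad 212.89 lat -0.09 | Fradial(on tool) 2.26 -> bar offset -0.45 mm ; Ftang -0.18
[4.2, -0.3, 0.8]
[4.2, -0.3, 0.7]
[4.2, -0.3, 0.6]
[4.2, -0.3, 0.6]
[4.2, -0.3, 0.5]
[4.2, -0.3, 0.4]
[4.2, -0.3, 0.3]
[4.2, -0.3, 0.2]
```

Request:
play_rows:
  deltas:
    - [4.2,-0.1,1.0,0,0,0,10]
    - [4.2,-0.2,0.9,0,0,0,10]
    - [4.2,-0.3,0.7,0,0,0,10]
    - [4.2,-0.3,0.6,0,0,0,10]
    - [4.2,-0.3,0.5,0,0,0,10]
    - [4.2,-0.3,0.4,0,0,0,10]
    - [4.2,-0.3,0.3,0,0,0,10]
    - [4.2,-0.3,0.2,0,0,0,10]

```text
clock: 13.0
position: [0.6091, 0.1755, 0.3041]
tool_rot: [-0.235, 1.57, -1.883]
force: [0.3, -2.2, 0.2]
grip_width: 0.0129
```

```bash
python3 hood.py 8 0.015 0
```

```text
t 13.0 p [609.1 175.5 304.1] jawyaw -4.4 x [-1.e-04 -3.e-04 -1.e+00] F [ 0.31 -2.22  0.16] M [-0.45  0.15  0.06] w 12.9
theta 1.539 rad 213.69 lat 0.13 | Fradial(on tool) 0.15 -> bar offset -0.03 mm ; Ftang 0.48
[3.2, -0.2, 0.1]
[3.2, -0.2, 0.0]
[3.2, -0.2, -0.0]
[3.2, -0.2, -0.1]
[3.2, -0.2, -0.1]
[3.2, -0.2, -0.2]
[3.2, -0.2, -0.2]
[3.2, -0.2, -0.3]
```

Request:
play_rows:
  deltas:
    - [3.2,-0.2,0.1,0,0,0,10]
    - [3.2,-0.2,0,0,0,0,10]
    - [3.2,-0.2,0,0,0,0,10]
    - [3.2,-0.2,-0.1,0,0,0,10]
    - [3.2,-0.2,-0.1,0,0,0,10]
    - [3.2,-0.3,-0.2,0,0,0,10]
    - [3.0,-0.2,-0.2,0,0,0,10]
    - [2.5,-0.2,-0.3,0,0,0,10]

```text
clock: 14.0
position: [0.6337, 0.174, 0.3033]
tool_rot: [0.108, 1.571, -1.54]
force: [0.5, -5.0, 1.2]
grip_width: 0.0133
```

```bash
python3 hood.py 4 0.01 0
```

```text
t 14.0 p [633.7 174.  303.3] jawyaw -4.39 x [ 0.e+00 -1.e-04 -1.e+00] F [ 0.5  -4.99  1.17] M [-0.89  0.    0.04] w 13.3
theta 1.655 rad 213.51 lat 0.52 | Fradial(on tool) 1.24 -> bar offset -0.25 mm ; Ftang 0.77
[2.1, -0.2, -0.2]
[2.1, -0.2, -0.2]
[2.1, -0.2, -0.2]
[2.1, -0.2, -0.3]
```

Request:
play_rows:
  deltas:
    - [1.5,-0.3,-0.1,0,0,0,10]
    - [1.5,-0.3,-0.1,0,0,0,10]
    - [1.0,-0.2,-0.1,0,0,0,10]
    - [1.0,-0.1,-0.1,0,0,0,10]

```text
clock: 14.5
position: [0.6385, 0.1736, 0.3029]
tool_rot: [-2.959, 1.57, 1.677]
force: [-0.0, -0.7, 0.4]
grip_width: 0.0131
```

```bash
python3 hood.py 4 0.01 0
```

```text
t 14.5 p [638.5 173.6 302.9] jawyaw -4.36 x [-1.e-04  5.e-04 -1.e+00] F [-0.04 -0.71  0.37] M [-0.09  0.2   0.09] w 13.1
theta 1.677 rad 213.61 lat 0.44 | Fradial(on tool) 0.37 -> bar offset -0.07 mm ; Ftang -0.03
[2.1, -0.2, -0.2]
[2.1, -0.2, -0.3]
[2.1, -0.2, -0.3]
[2.1, -0.2, -0.3]
```

Request:
play_rows:
  deltas:
    - [1.0,-0.1,-0.1,0,0,0,10]
    - [1.0,-0.1,-0.1,0,0,0,10]
    - [1.0,-0.1,-0.1,0,0,0,10]
    - [0.5,0,-0.1,0,0,0,10]

```text
clock: 15.0
position: [0.642, 0.1733, 0.3025]
tool_rot: [3.009, 1.57, 1.362]
force: [1.1, 2.5, -0.1]
grip_width: 0.0133
```

Request:
play_rows:
  deltas:
    - [1.0,-0.1,-0.1,0,0,0,10]
    - [1.0,-0.1,-0.1,0,0,0,10]
    - [1.0,-0.1,-0.1,0,0,0,10]
    - [0.5,0,-0.1,0,0,0,10]

```text
clock: 15.5
position: [0.6429, 0.1732, 0.3016]
tool_rot: [-1.557, 1.564, 3.08]
force: [-23.7, 2.6, 7.6]
grip_width: 0.013
```

The stop is reached: Fx jumped to −24 N, and the radial part is only about 5 N. I'm backing off the overshoot, then opening.

Request:
play_rows:
  deltas:
    - [-1.2,0.1,0.3,0,0,0,10]
    - [-1.0,0.1,0.4,0,0,0,10]
    - [0,0,0,0,0,0,10]

```text
clock: 15.88
position: [0.6426, 0.1732, 0.3026]
tool_rot: [-1.771, 1.569, 2.865]
force: [-5.5, 3.9, -0.7]
grip_width: 0.0131
```

```bash
python3 hood.py 1 0.01 0
```

```text
t 15.88 p [642.6 173.2 302.6] jawyaw -4.36 x [-1.5e-03  4.0e-04 -1.0e+00] F [-5.47  3.91 -0.65] M [0.79 1.19 0.01] w 13.1
theta 1.697 rad 213.82 lat 0.36 | Fradial(on tool) -1.37 -> bar offset 0.27 mm ; Ftang -5.62
[2.1, -0.2, -0.3]
```

Now open slowly, then withdraw straight up.

Request:
play_rows:
  deltas:
    - [0,0,0,0,0,0,16]
    - [0,0,0,0,0,0,20]
    - [0,0,0,0,0,0,26]
    - [0,0,0,0,0,0,32]
    - [0,0,0,0,0,0,36]
    - [0,0,0,0,0,0,36]

```text
clock: 16.62
position: [0.6433, 0.1728, 0.3028]
tool_rot: [-1.105, 1.571, -2.753]
force: [1.1, 0.1, -0.1]
grip_width: 0.0361
```

Request:
play_rows:
  deltas:
    - [0,0,4,0,0,0,36]
    - [0,0,10,0,0,0,36]
    - [0,0,20,0,0,0,36]
    - [0,0,25,0,0,0,36]
    - [0,0,25,0,0,0,36]

```text
clock: 17.25
position: [0.6433, 0.1727, 0.3884]
tool_rot: [1.903, 1.57, 0.256]
force: [-0.1, -0.5, -0.5]
grip_width: 0.0359
```

Run:
```python
from pose import *
s,R=st(); print(s['qpos'].round(2))
save("top","top1",(210,90,450,255),3.3333)
```

```text
t 17.25 p [643.3 172.7 388.4] jawyaw -4.39 x [ 6.e-04  1.e-04 -1.e+00] F [-0.07 -0.49 -0.46] M [ 0.03 -0.03  0.05] w 35.9
[-0.6   0.52  0.42  1.27 -0.21  1.4  -0.27]
```

View pics/top1.png

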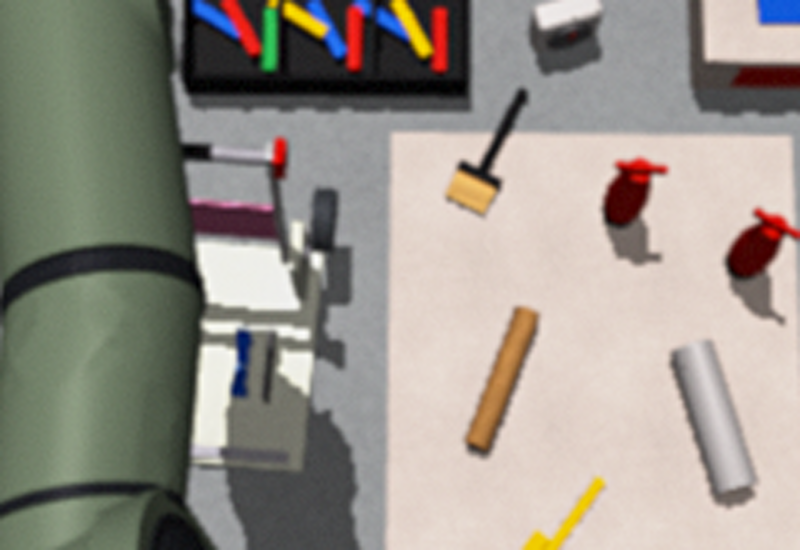

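The hood rests open, with the crossbar upright at crop px (280,155). Roll and core haven't moved. I'm moving above the roll.

Request:
play_rows:
  deltas:
    - [-11,-32,0,0,0,-4.4,70]
    - [-11,-32,0,0,0,-4.4,70]
    - [-11,-32,0,0,0,-4.4,70]
    - [-11,-32,0,0,0,-4.4,70]
    - [-11,-32,0,0,0,-4.4,70]
    - [-11,-32,0,0,0,-4.4,70]
    - [-11,-32,0,0,0,-4.4,70]
    - [-11,-32,0,0,0,-4.4,70]

```text
clock: 18.3
position: [0.5545, -0.0853, 0.3869]
tool_rot: [2.808, 1.571, 0.541]
force: [-0.3, 0.1, 0.1]
grip_width: 0.0701
```

Request:
play_rows:
  deltas:
    - [-11,-33,-10,0,0,-4.4,70]
    - [-11,-33,-20,0,0,-4.4,70]
    - [-11,-33,-25,0,0,-4.4,70]
    - [-11,-33,-25,0,0,-4.4,70]
    - [-11,-33,-25,0,0,-4.4,70]
    - [-12,-33,-25,0,0,-4.4,70]
    - [-12,-33,-25,0,0,-4.4,70]
    - [-12,-33,-20,0,0,-4.4,70]

```text
clock: 19.3
position: [0.463, -0.349, 0.2109]
tool_rot: [-0.037, 1.57, -2.918]
force: [0.3, -0.5, -0.5]
grip_width: 0.0698
```

Run:
```python
from pose import *
s,R=st(); print(s['qpos'].round(2))
c=cam("wrist"); save("wrist","w2",s=1.25); np.savez("w2.npz",K=c[0],r=c[1],t=c[2])
a=np.array([.5337,-.3254,.022]);b=np.array([.3949,-.3642,.022]);print(proj("wrist",[a,b,(a+b)/2],c)*1.25)
```

```text
t 19.3 p [ 463.  -349.   210.9] jawyaw -75.06 x [-5.e-04 -1.e-04 -1.e+00] F [ 0.34 -0.51 -0.52] M [ 0.02 -0.04  0.04] w 69.8
[ 0.06  0.58  0.72  1.77 -0.45  0.97 -0.35]
[[390.62928499 142.86667286]
 [392.86115142 294.12332846]
 [391.81142835 222.98215347]]
```

View pics/w2.png

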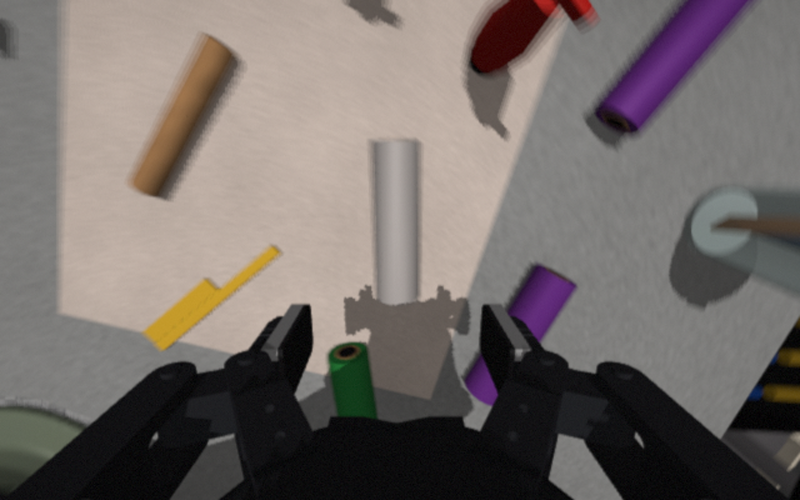

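Wrist view: the silver roll's axis runs from px (394.5,140) to (398,302), with brown core rings hidden. It is the only silver one. The core (185,115), green (350,380) and purple (640,70 / 520,335) are the others. I'm computing its centre now.

Run:
```python
from h import *
d=np.load("w2.npz");c=(d['K'],d['r'],d['t'])
for z in(.022,.035):
    a,b=onz("wrist",394.5/1.25,140/1.25,z,c),onz("wrist",398/1.25,302/1.25,z,c)
    print(a.round(4),b.round(4),((a+b)/2).round(4),np.linalg.norm(a-b),np.degrees(np.arctan2(*(a-b)[1::-1])))
K,r,t=c;print(-cv2.Rodrigues(r)[0].T@t)
```

```text
[ 0.5369 -0.3281  0.022 ] [ 0.388  -0.3714  0.022 ] [ 0.4625 -0.3497  0.022 ] 0.1550785604466485 16.201933240933233
[ 0.5367 -0.3282  0.035 ] [ 0.3936 -0.3697  0.035 ] [ 0.4651 -0.349   0.035 ] 0.14898372926882292 16.20193324093324
[ 0.53050529 -0.33049175  0.35277557]
```

Request:
play_rows:
  deltas:
    - [1,0,-25,0,0,1,72]
    - [1,0,-35,0,0,0,72]
    - [0,0,-35,0,0,0,72]
    - [0,0,-35,0,0,0,72]
    - [0,0,-35,0,0,0,72]
    - [0,0,-25,0,0,0,72]
    - [0,0,-11,0,0,0,72]
    - [0,0,-5,0,0,0,72]
  grip_force: 40

```text
clock: 20.35
position: [0.466, -0.3478, 0.0058]
tool_rot: [0.788, 1.57, -2.072]
force: [-0.7, 0.1, -0.3]
grip_width: 0.0722
```

Request:
play_rows:
  deltas:
    - [0,0,0,0,0,0,60]
    - [0,0,0,0,0,0,52]
    - [0,0,0,0,0,0,46]
    - [0,0,0,0,0,0,40]
    - [0,0,0,0,0,0,38]
    - [0,0,0,0,0,0,38]

```text
clock: 21.1
position: [0.4666, -0.3473, 0.0065]
tool_rot: [2.739, 1.57, -0.12]
force: [-2.7, 2.0, 8.5]
grip_width: 0.0433
```

The roll is gripped at 43.3 mm. I'm lifting and checking where it sits in the jaws.

Request:
play_rows:
  deltas:
    - [0,0,10,0,0,0,38]
    - [0,0,25,0,0,0,38]
    - [0,0,35,0,0,0,38]
    - [0,0,35,0,0,0,38]
    - [0,0,35,0,0,0,38]
    - [0,0,35,0,0,0,38]
    - [0,0,25,0,0,0,38]
    - [0,0,15,0,0,0,38]

```text
clock: 22.1
position: [0.4663, -0.3472, 0.2222]
tool_rot: [2.572, 1.57, -0.286]
force: [0.7, -0.0, -3.5]
grip_width: 0.0428
```

Run:
```python
from pose import *
s,R=st()
c=cam("wrist"); save("wrist","w3",s=1.25); np.savez("w3.npz",K=c[0],r=c[1],t=c[2],p=s['position'],R=R)
p=s['position'];g=p-R[:,0]*.019
for k in(-.075,0,.075): print(proj("wrist",g+R[:,2]*k,c)*1.25, (g+R[:,2]*k).round(3))
```

```text
t 22.1 p [ 466.3 -347.2  222.2] jawyaw -73.79 x [ 1.e-03 -3.e-04 -1.e+00] F [ 0.66 -0.05 -3.52] M [ 0.   -0.02 -0.01] w 42.8
[[396.86155046 132.22351028]] [ 0.538 -0.326  0.241]
[[396.59233797 337.94154305]] [ 0.466 -0.347  0.241]
[[396.39372312 489.71255837]] [ 0.394 -0.368  0.241]
```

View pics/w3.png

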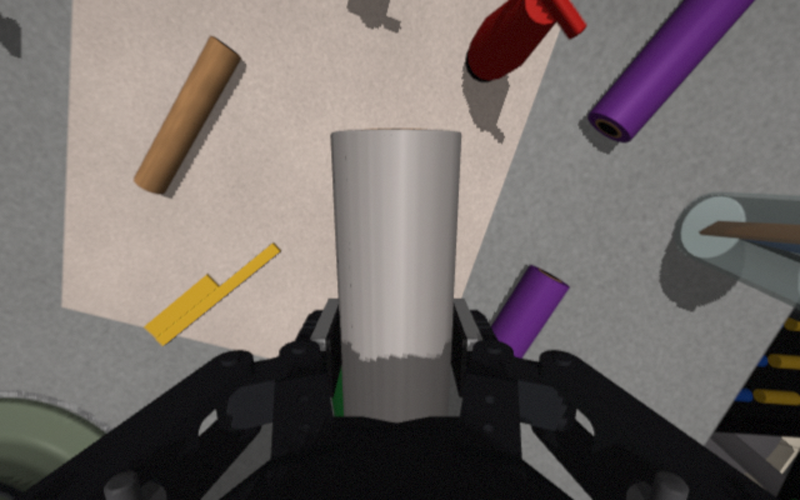

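The roll is centred in the jaws: its far end is at px row ~131, predicted 132. I'm carrying it over the cradle.

Request:
play_rows:
  deltas:
    - [2,33,4,0,0,5.5,38]
    - [2,33,4,0,0,5.5,38]
    - [2,33,4,0,0,5.5,38]
    - [2,33,4,0,0,5.5,38]
    - [2,33,4,0,0,5.5,38]
    - [2,33,4,0,0,5.5,38]
    - [2,33,4,0,0,5.5,38]
    - [2,33,4,0,0,5.5,38]

```text
clock: 23.15
position: [0.4819, -0.0821, 0.2524]
tool_rot: [-1.055, 1.57, 3.141]
force: [-0.7, 0.1, -3.3]
grip_width: 0.0426
```

Request:
play_rows:
  deltas:
    - [4,33,0,0,0,3.2,38]
    - [4,33,0,0,0,3.2,38]
    - [4,33,0,0,0,3.2,38]
    - [4,33,0,0,0,3.2,38]
    - [4,33,0,0,0,3.2,38]
    - [4,33,0,0,0,3.2,38]
    - [4,33,0,0,0,3.2,38]
    - [4,33,0,0,0,3.2,38]

```text
clock: 24.15
position: [0.5145, 0.1827, 0.2526]
tool_rot: [-1.065, 1.571, -2.706]
force: [0.5, 0.3, -4.2]
grip_width: 0.0425
```

Run:
```python
from pose import *
s,R=st(); print(s['qpos'].round(2))
c=cam("wrist"); save("wrist","w4",s=1.25); np.savez("w4.npz",K=c[0],r=c[1],t=c[2],p=s['position'],R=R)
from fit import r,W
for q in [(-50,62,51),(10,62,51),(-50,-62,51),(10,-62,51),(-55,81,57),(15,81,57),(-55,-81,57),(15,-81,57),(-55,85,57),(-120,125,12),(110,125,12),(-120,-125,12)]: print(q,(proj("wrist",W(r.x,q),c)[0]*1.25).round(0))
```

```text
t 24.15 p [514.5 182.7 252.6] jawyaw -3.99 x [-2.e-04 -1.e-04 -1.e+00] F [ 0.54  0.29 -4.24] M [-0.04 -0.01 -0.  ] w 42.5
[-0.73  0.39  0.38  1.8  -0.17  0.98 -0.35]
(-50, 62, 51) [365. 156.]
(10, 62, 51) [430. 157.]
(-50, -62, 51) [368. 282.]
(10, -62, 51) [426. 282.]
(-55, 81, 57) [359. 135.]
(15, 81, 57) [437. 135.]
(-55, -81, 57) [363. 301.]
(15, -81, 57) [431. 302.]
(-55, 85, 57) [359. 130.]
(-120, 125, 12) [296.  89.]
(110, 125, 12) [530.  90.]
(-120, -125, 12) [311. 320.]
```

View pics/w4.png

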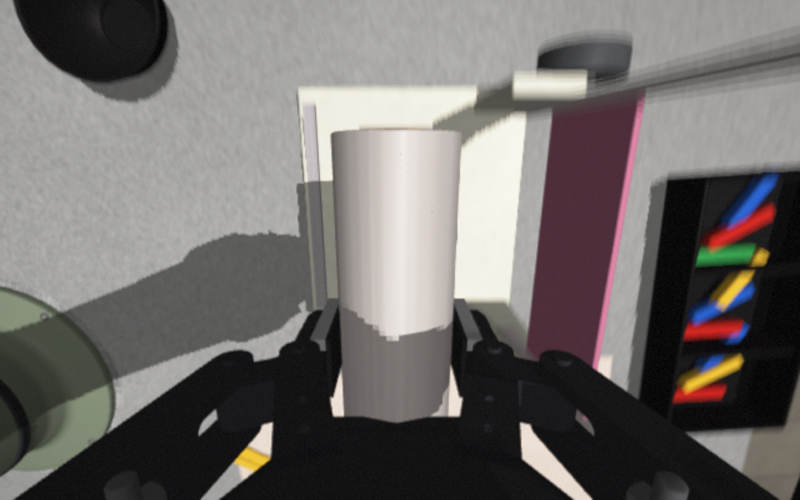

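The base plate corners match the fit on average, so the seat is at (0.516, 0.183). The TCP needs about +1.7 mm in x. I'm lowering in stages, watching force.

Request:
play_rows:
  deltas:
    - [1,0.3,-20,0,0,-0.3,38]
    - [0.7,0,-30,0,0,0,38]
    - [0,0,-35,0,0,0,38]
    - [0,0,-35,0,0,0,38]
    - [0,0,-30,0,0,0,38]
    - [0,0,-20,0,0,0,38]
    - [0,0,-10,0,0,0,38]
    - [0,0,0,0,0,0,38]

```text
clock: 25.2
position: [0.5159, 0.1813, 0.0725]
tool_rot: [-1.076, 1.57, -2.724]
force: [-0.4, -0.4, -2.6]
grip_width: 0.0426
```

Run:
```python
from pose import *
st(); save("side","s4",(300,100,420,190),6.6)
```

```text
t 25.2 p [515.9 181.3  72.5] jawyaw -4.45 x [-7.e-04 -3.e-04 -1.e+00] F [-0.38 -0.42 -2.6 ] M [-0.03  0.   -0.02] w 42.6
```

View pics/s4.png

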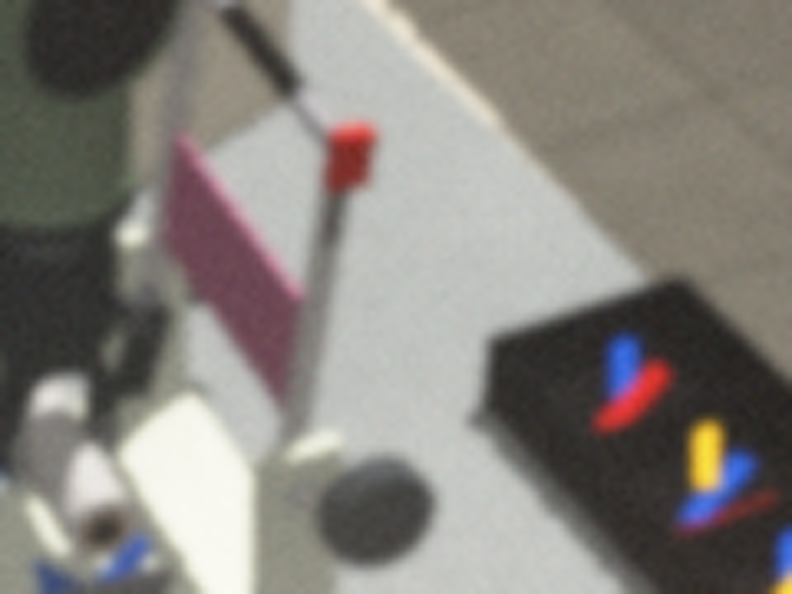

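Side view: the roll's end ring (100,525) is just above the near blue saddle (90,560). The hood stands open and the gripper is clear of it. I'm continuing down.

Request:
play_rows:
  deltas:
    - [0,1.2,-8,0,0,0,38]
    - [0,0,-8,0,0,0,38]
    - [0,0,-6,0,0,0,38]
    - [0,0,-4,0,0,0,38]
    - [0,0,0,0,0,0,38]

```text
clock: 25.88
position: [0.5159, 0.1822, 0.0465]
tool_rot: [-1.034, 1.57, -2.683]
force: [0.2, 1.1, -4.4]
grip_width: 0.0427
```

Request:
play_rows:
  deltas:
    - [0,0,-2,0,0,0,38]
    - [0,0,-2,0,0,0,38]
    - [0,0,0,0,0,0,38]

```text
clock: 26.25
position: [0.5159, 0.1823, 0.0427]
tool_rot: [-1.204, 1.571, -2.854]
force: [-1.1, -0.2, -3.7]
grip_width: 0.043
```

Request:
play_rows:
  deltas:
    - [0,0,-1,0,0,0,38]
    - [0,0,-1,0,0,0,38]
    - [0,0,-0.5,0,0,0,38]
    - [0,0,0,0,0,0,38]

```text
clock: 26.75
position: [0.516, 0.1823, 0.0403]
tool_rot: [-0.906, 1.571, -2.555]
force: [-0.6, 0.2, -3.6]
grip_width: 0.0427
```

Request:
play_rows:
  deltas:
    - [0,0,-0.7,0,0,0,38]
    - [0,0,-0.7,0,0,0,38]
    - [0,0,-0.6,0,0,0,38]
    - [0,0,0,0,0,0,38]

```text
clock: 27.25
position: [0.5164, 0.1822, 0.0393]
tool_rot: [2.14, 1.57, 0.491]
force: [-4.7, -2.3, 20.7]
grip_width: 0.0423
```

Contact at TCP z 0.039, as predicted (0.0395). I'm easing off and releasing.

Request:
play_rows:
  deltas:
    - [-0.3,0,0.7,0,0,0,38]
    - [0,0,0,0,0,0,44]
    - [0,0,0,0,0,0,48]
    - [0,0,0,0,0,0,54]
    - [0,0,0,0,0,0,60]
    - [0,0,0,0,0,0,62]
    - [0,0,0,0,0,0,62]

```text
clock: 28.12
position: [0.5157, 0.1823, 0.039]
tool_rot: [-1.16, 1.571, -2.809]
force: [-0.5, 0.0, -0.1]
grip_width: 0.0622
```

Request:
play_rows:
  deltas:
    - [0,0,5,0,0,0,62]
    - [0,0,12,0,0,0,62]
    - [0,0,20,0,0,0,62]
    - [0,0,25,0,0,0,62]
    - [0,0,30,0,0,0,62]
    - [0,0,30,0,0,0,62]
    - [0,0,35,0,0,0,62]
    - [0,0,30,0,0,0,62]

```text
clock: 29.12
position: [0.5157, 0.1822, 0.2282]
tool_rot: [2.229, 1.57, 0.579]
force: [-1.0, 0.1, -0.3]
grip_width: 0.062
```

Request:
play_rows:
  deltas:
    - [-5,-10,10,0,0,0,62]
    - [-5,-30,0,0,0,0,62]
    - [-5,-40,0,0,0,0,62]
    - [-5,-40,0,0,0,0,62]
    - [-5,-40,0,0,0,0,62]
    - [-5,-40,0,0,0,0,62]
    - [0,-40,0,0,0,0,62]
    - [0,-20,0,0,0,0,62]

```text
clock: 30.12
position: [0.4846, -0.0802, 0.236]
tool_rot: [-1.071, 1.57, -2.723]
force: [-0.1, -0.2, -0.0]
grip_width: 0.0624
```

Run:
```python
from pose import *
from fit import r,W
st()
save("top","top5",(210,90,450,255),3.3333); save("side","s5",(250,70,400,180),5.3333)
for n,f,o in(("top",3.3333,(210,90)),("side",5.3333,(250,70))):
    for q in [(-20,75,55),(-20,-75,55),(-20,0,77),(80+.129*206,0,110+.99*206)]: print(n,q,((proj(n,W(r.x,q))[0]-o)*f).round(0))
a=cv2.imread("pics/top5.png");b=cv2.imread("pics/s5.png")
h=400
cv2.imwrite("pics/fin.png",np.hstack([a[150:550,150:400],b[40:440,0:550]]))
```

```text
t 30.12 p [484.6 -80.2 236. ] jawyaw -4.63 x [-5.e-04 -2.e-04 -1.e+00] F [-0.08 -0.17 -0.03] M [ 0.03 -0.07  0.08] w 62.4
top (-20, 75, 55) [109. 349.]
top (-20, -75, 55) [259. 362.]
top (-20, 0, 77) [181. 351.]
top (106.574, 0, 313.94) [160. 149.]
side (-20, 75, 55) [273. 494.]
side (-20, -75, 55) [351. 622.]
side (-20, 0, 77) [310. 532.]
side (106.574, 0, 313.94) [481. 204.]
```

View pics/fin.png

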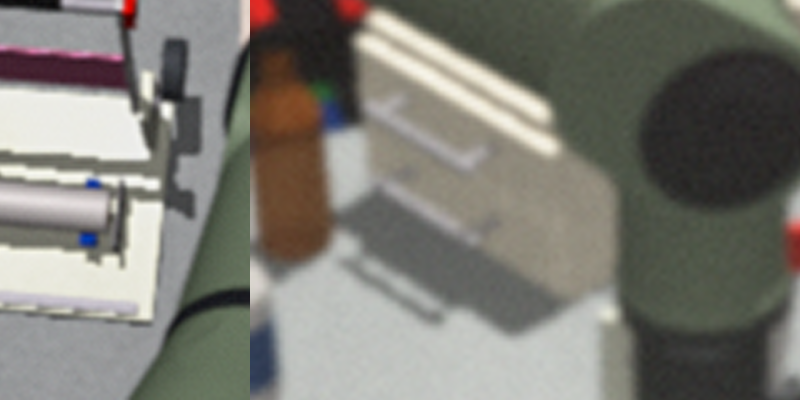

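In the final top crop, the roll's right end at crop px (260,360) matches the predicted seated position (259,362), inside the end plate. The side half of that picture is blocked by the arm. One last check of the whole cradle:

```bash
python3 -c "
import cv2
a=cv2.imread('pics/raw_top5.png')[100:230,220:330];cv2.imwrite('pics/fin2.png',cv2.resize(a,None,fx=4.6,fy=4.6,interpolation=cv2.INTER_CUBIC))"
```

```text
(no output)
```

View pics/fin2.png

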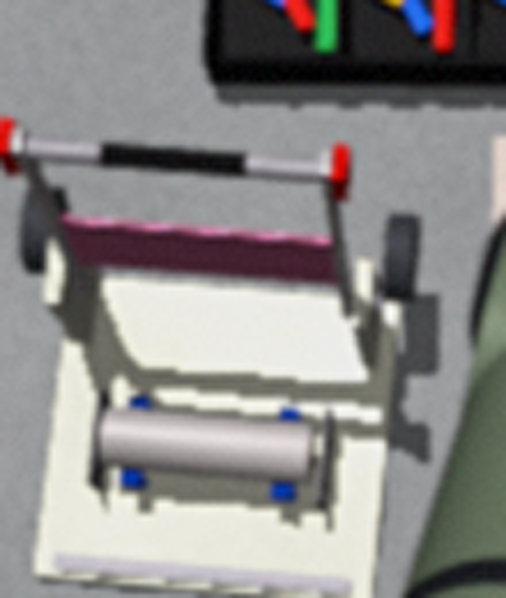

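The roll lies between the end plates, with both saddles' blue tips visible on either side at (140,402)/(133,478) and (290,413)/(283,490). The hood is open. Handing in.

```bash
python3 -c "
from workcell import workorder
print(workorder.job_done())"
```

```text
the job is handed in; nothing more can be done
None
```

The hood is resting open on its back stop and the silver foil roll is lying in both saddles. I handed the job in with the robot clear of everything, at about 30 s of the 72 s limit.

- **Hood:** I pinched the crossbar at 20 N and led it slowly round its arc, at about 0.2 rad/s. Force along the side arms, read after each step, stayed at or below about 5 N (limit 15 N). I pressed about 24 N square against the back stop on arrival, then backed off before opening the fingers. The hood stayed put.
- **Roll:** The cradle first took the load with the tool at 39.3 mm, against the 39.5 mm I had calculated. After I let go, the force read zero. The last top picture shows the roll down between the blue saddle tips and between the end plates, with its right end within about 1 mm of where it should be.
- **Bystanders:** I touched nothing else. The last pictures show no contact, but they don't cover every object.
- **Checks that fell short:**
  - The last side picture was blocked by the arm, so the final check rests on the top view and the forces.
  - The roll appears slightly nearer the left end plate, within its 6 mm of play.
  - Sideways force on the bar reached about 7 N during the lift. It acted along the bar, not along the side arms.

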